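# Hold the sprung probe square on the specimen stud

### The arm

A 6-joint arm with a two-finger parallel gripper is mounted at the origin on the work surface. World frame = base frame: x ahead of the robot, y to its left, z up, the work surface at z = 0. Lengths are in m, angles in rad, forces in N, time in s.
With the tool pointing down it reaches from about 0.3 to 0.85 m from the base axis. Payload 5.4 kg.
Tool frame: the origin (TCP) lies midway between the tips of the shut fingers; the grasp point (between the pads) lies 19 mm behind it (robot.tcp_to_grasp is the distance from the TCP to the grasp point, in m); z points along the fingers, y is the line along which they close (so a half turn about z gives the same grasp; the last joint's range is limited). The gripper opens to 85 mm and grips with 20 to 120 N. Pads are 22 mm wide; open, the fingers measure 114 mm over their backs; the gripper's body (76 mm by 85 mm) begins 54 mm behind the grasp point. The pads swing forward as they close: fully open they stand 13 mm farther back than shut.
Start: joints at [-1.404, 0.158, 1.597, -0, 1.386, -0.21], TCP at [0.212, -0.535, 0.231] pointing down, gripper open.
Joint ranges: [-2.91, 2.91], [-0.94, 2.29], [0.18, 2.7], [-1.29, 4.43], [0.17, 2.64], [-3, 3]. Speed limits (rad/s): [2.57, 2.57, 3.14, 3.14, 3.14, 3.14].

### API

Orientations are given as a unit quaternion [x, y, z, w].
In Python, from bench import robot, vision gives the robot as it stands.
- The arm moves only by the tool move_arm, never from a script. Its argument "series" is a list of rows, each a list of 2 entries, a list of its own where there are three numbers: the shift along the tool's x, y, z in m, then the turn, a rotation vector about the tool's x, y, z in degrees. A call has 1 to 10 rows; each row shifts and turns the commanded pose from where the row before left it, along the tool's axes as they then stand; what a row does not reach is not made up. A row lasts 1/10 s, in which the tool goes at most 50 mm and 8.59 degrees, less where a joint would pass 70% of its speed; a pose out of reach is approached as far as the arm can. A call is refused whole if a number of a shift passes 0.05 or a number of a turn 8.59, either way. A call with a gripper value outside its range is refused whole. "claw" is the opening, from 0 (shut) to 1 (fully open), set as the call begins (left out, the last holds). The fingers move at their own pace and stop on an object; "newtons" is the grip in N (left out, the last holds). Time passes only in rows, so rows that do not move let the fingers close. It gives the time, the measured TCP pose, the force, the opening and the grip force at its end, in the units of the state.
- robot.read_state(): the state, without advancing time (a new reading comes with each control period).
- vision.get_image(name): name is "side" or "top" or "wrist"; returns a dict with "color" (420x560x3 uint8, red, green, blue), "fx", "fy", "cx", "cy" (pixels), "distortion" ([k1, k2, p1, p2, k3] as OpenCV has them; the pictures are not rectified), "view" (4x4, takes a point from world to camera coordinates). Camera axes: x right, y up, looking along -z (the intrinsics and any distortion apply to the point x, -y, -z); pixel columns grow to the right and rows downward; lengths in m; the calibration is good to about 2 mm. A picture is of the moment at which its call begins. There is no depth.
- robot.sign_off(): hands the job in; it is judged then, once.
The state is a dict: "time": time; "q": joint angles; "joint_vel": joint speeds; "joint_torque": joint torques, N m; "eef_pos": TCP position; "tool_rot": TCP orientation; "contact_force": force on the tool from outside, world axes, zero at the start; "moment": the same for the moment, N m; "grip_width": opening from 0.0 (shut) to 1.0 (fully open); "grasp_force": force on a finger pad.
Only numpy, scipy, OpenCV 4.12 (cv2) and the standard library are available. Lean on these libraries where they do the work, as an engineer would, in place of code of your own. Each camera call takes 0.05 s, during which the arm holds its last target. There are 200 camera calls.

### The job

On the resistance meter press the rectangular key fully down to zero it, let it come back up, then press the large round key fully down to start the reading, leaving the small round key alone. Then take the probe out of its stand and hold its sprung tip on the round stud of the sloping copper bar, with the probe square to the bar and pressed lightly, so that the tip is pushed in about half of its travel and never pressed hard against its stop. The program finishes while the gripper is still holding the probe there; leave the screwdriver, cable offcut and spare clamp where they lie.

Things in the scene. Friction and masses are not known exactly. Their poses are not given: they have to be found in the camera images.
- meter: Grey bench resistance meter, fixed, 200 (x) by 170 (y) by 88 mm high; green screen on the far half of its top, three black keys in a row along y on the near half, 50 mm apart: from +y to -y rectangular, large round, small round. Brass terminals stick 16 mm out of its front (-x) face. Origin: centre of its underside, z up.
- zero_key_top (a point): Centre of the top of the rectangular key (20 by 34 mm, long side along the row), 50 mm towards meter +y from the large round key, key top 101 mm above the bench and 11 mm above the panel (panel top 90 mm).
- zero_key (a joint): Travel of the rectangular key in m: 0 up, 0.006 fully down. Spring return, 1 N to start and 4 N fully down.
- start_key_top (a point): Centre of the top of the large round key (26 mm diameter, the middle one), 101 mm above the bench, 11 mm above the panel.
- start_key (a joint): Travel of the large round key in m: 0 up, 0.006 fully down. Same spring as the rectangular key.
- off_key_top (a point): Centre of the top of the small round key (14 mm diameter), 50 mm towards meter -y from the large round key; this one is not to be pressed.
- off_key (a joint): Travel of the small round key in m: 0 up, 0.006 fully down.
- jig: Fixed aluminium jig, base 110 (x) by 150 (y) mm, highest point about 85 mm. On it a copper bar 40 mm wide, 150 mm along y, slopes 0.30 rad, low at the -x side; brass clamp strips 12 mm high cross it 55 mm either side of its middle. Two brass studs 3 mm high on it: round (20 mm diameter) 24 mm to +y of the middle, square (18 mm) 24 mm to -y. Origin: centre of the underside, z up.
- spot (a point): Centre of the top face of the round stud, the spot to be probed, about 61 mm above the bench. Its z axis points out of the sloping face, square to the bar (leaning 0.30 rad from vertical towards the jig's -x); y runs along the bar.
- stand: Fixed probe stand: a grey block 70 by 70 by 80 mm high on a dark foot 90 by 90 by 6 mm, with an upright round hole of 23 mm diameter in the middle of its top, in which the probe stands. Origin: centre of the underside.
- probe: Loose probe, 0.12 kg. Origin: lower end of its steel nose; z up along it. Nose 18 mm diameter, z 0 to 50 mm; white square handle 24 by 24 mm, flats facing x and y, z 50 to 116 mm; button on top to 122 mm. Starts upright in the stand, handle resting on the stand's top (handle 80 to 146 mm, origin 30 mm above the bench); lift 70 mm to clear the hole.
- probe_tip (a point): End of the sprung brass tip (6 mm diameter, round-ended) that sticks 16 mm out of the nose: at probe (0, 0, -16 mm) when not pressed.
- plunger (a joint): How far the sprung tip is pushed into the probe, in m: 0 fully out, 0.012 at its stop. Spring: 0.6 N to start moving, then 0.3 N per mm, 2.4 N half-way, 4.2 N at the stop.
- screwdriver: Bystander: screwdriver lying on the bench between the robot and the work, about 200 mm long, up to 35 mm high. Origin: underside.
- offcut: Bystander: short cable offcut, black sheath 28 mm diameter with a copper core sticking out, 100 mm long, lying beyond the work.
- clamp: Bystander: spare brass clamp block 30 by 50 by 22 mm with an upright screw (48 mm high in all), beyond the work.

How it is judged:
By the outcome, as a careful person would: the job done as asked, in the order asked, and still so for the second after the job is handed in, while the arm keeps its last pose, push and grip.
It also fails if it takes over 48 s, if anything falls off the work surface, if the arm or the gripper's body presses on something with over 40 N, if the wrist force passes 120 N, or if a joint passes its speed limit or range.

## Working session

There is one attempt and no reset: what is moved stays moved. The work goes in short steps, Python scripts to look and compute and a tool call to move; the robot and the scene stay as the last step left them, time stands still between calls to the robot, and variables do not carry over. Pictures are saved under pics/ and viewed, at most 10 in all, crops included, and the job is handed in when it is done.

Besides the shell and the picture viewer there is one more tool, called after "Emit:" by a JSON object that holds its "op" and its "data", one argument or row to a line. move_arm: Moves the arm, as the interface text tells. Its arguments: {"type":"object","properties":{"series":{"type":"array","items":{"type":"array"}},"claw":{"type":"number"},"newtons":{"type":"number"}},"required":["series"]}

```bash
mkdir -p pics; ls
python3 - <<'E'
from bench import robot, vision
import cv2,json,numpy as np
for n in("top","side"):
    d=vision.get_image(n); cv2.imwrite(f"pics/{n}0.png",cv2.resize(d["color"][:,:,::-1],(800,600),interpolation=cv2.INTER_CUBIC))
    print(n,d["fx"],d["cx"],d["cy"],d["distortion"],np.round(d["view"],3).tolist())
s=robot.read_state();print(s["time"],s["eef_pos"],s["tool_rot"],s["contact_force"],robot.tcp_to_grasp)
E
```

```text
pics
top 450.90587248067374 274.30483141965817 213.47841800917325 [-0.13545682  0.          0.          0.          0.        ] [[-0.001, -1.0, -0.0, 0.027], [0.988, -0.001, 0.154, -0.59], [-0.154, -0.0, 0.988, -0.997], [0.0, 0.0, 0.0, 1.0]]
side 428.10191904974164 273.06319153253145 206.43591056239217 [-0.03848594  0.          0.          0.          0.        ] [[0.994, -0.105, 0.004, -0.584], [0.061, 0.602, 0.796, -0.118], [-0.086, -0.791, 0.605, -0.805], [0.0, 0.0, 0.0, 1.0]]
0.1 [ 0.21144577 -0.53411718  0.23039841] [ 9.82307503e-01  1.87273068e-01  8.11186917e-06 -8.76325736e-04] [ 0.18931495 -0.23968903  0.59886413] 0.0187
```

View pics/top0.png

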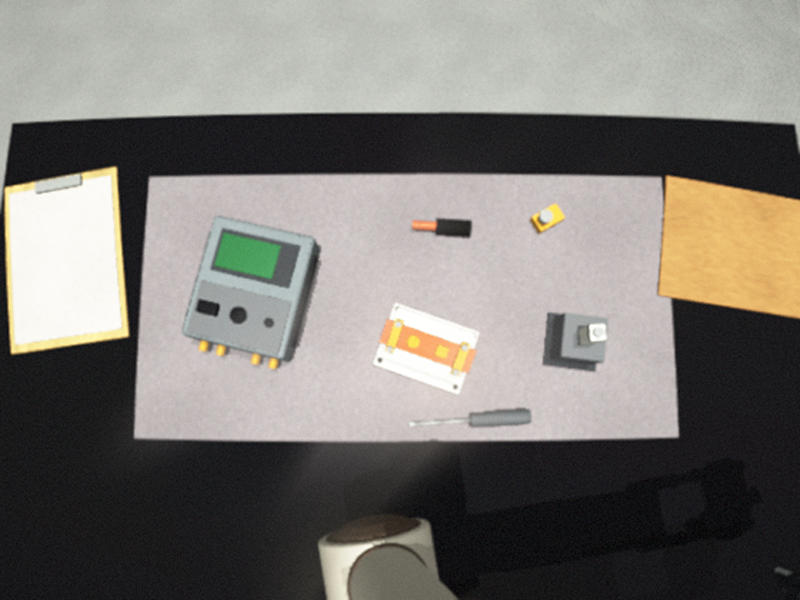

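View pics/side0.png

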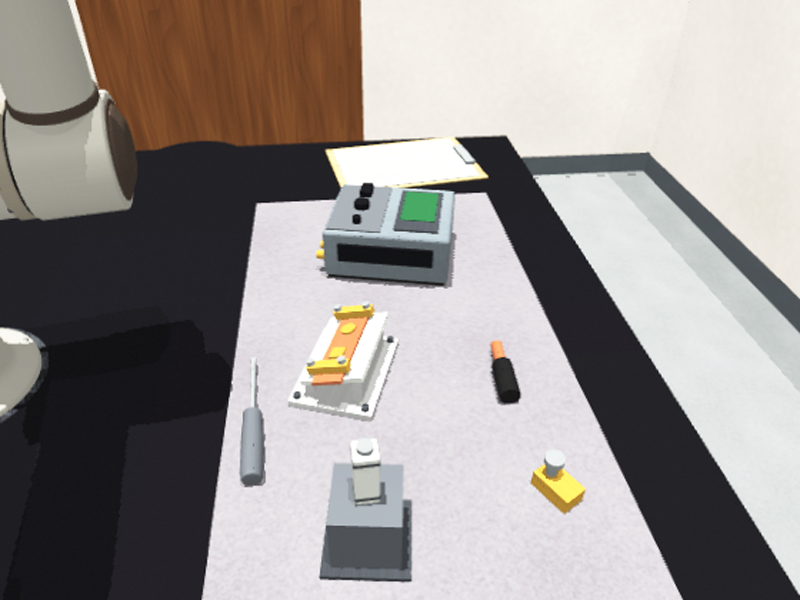

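Top: rectangular key (208,307), large (238,315), small (269,322); round stud (414,342), square stud (442,351); probe button (598,331). Enlarging for better measurement.

```bash
cat > h.py <<'E'
from bench import robot, vision
import cv2,numpy as np
from scipy.spatial.transform import Rotation as R
def ray(d,px):
    K=np.array([[d["fx"],0,d["cx"]],[0,d["fy"],d["cy"]],[0,0,1.]])
    u=cv2.undistortPoints(np.array([[px]],float),K,np.array(d["distortion"],float))[0,0]
    V=np.array(d["view"]);o=-V[:3,:3].T@V[:3,3]
    return o,V[:3,:3].T@np.array([u[0],-u[1],-1])
def onz(d,px,z):
    o,r=ray(d,px); return o+r*(z-o[2])/r[2]
def tile(img,x,y,w,h,k): return cv2.resize(img[y:y+h,x:x+w,::-1],(w*k,h*k),interpolation=cv2.INTER_CUBIC)
E
python3 - <<'E'
from h import *
t=vision.get_image("top")["color"];s=vision.get_image("side")["color"]
T=[tile(t,125,190,80,60,5),tile(t,260,205,80,60,5),tile(t,375,210,80,60,5),tile(s,200,205,80,60,5)]
cv2.imwrite("pics/c.png",np.vstack([np.hstack(T[:2]),np.hstack(T[2:])]))
E
```

```text
(no output)
```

View pics/c.png

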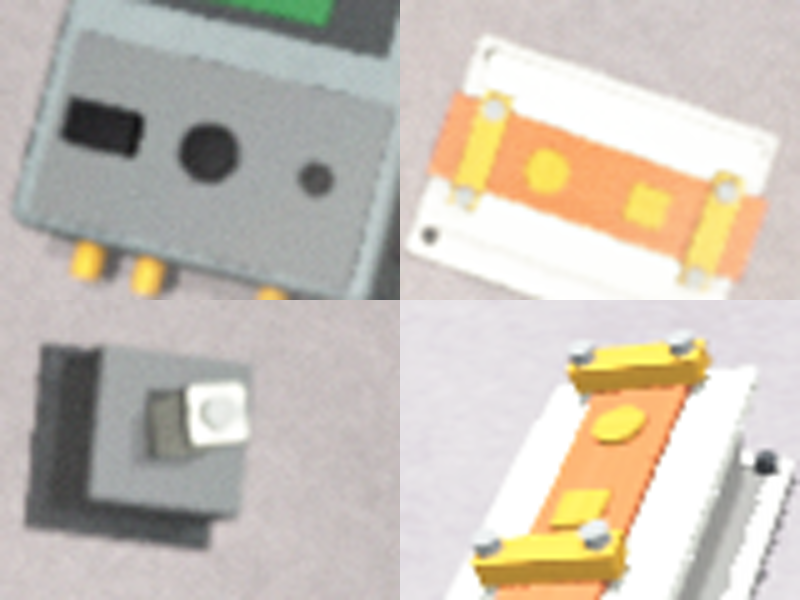

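The tiles give the keys at about (146,215), (167,220) and (188,226) in original pixels, the round stud at (289,239) and the probe button at (419,232).

Run:
```python
from h import *
t=vision.get_image("top");s=vision.get_image("side")
def T(ti,x,y):
    ox,oy,tx,ty=[(125,190,0,0),(260,205,400,0),(375,210,0,300),(200,205,400,300)][ti]
    return (ox+(x-tx)/5-.4,oy+(y-ty)/5-.4)
P=lambda n,v:print(n,np.round(v,4))
k=[onz(t,T(0,*p),z) for p,z in[((104,127),.101),((209,152),.101),((317,179),.101)]]
for a in k:P("key",a)
d=k[0]-k[2];P("rowang",np.degrees(np.arctan2(d[1],d[0]))-90);P("len",np.linalg.norm(d))
a=onz(t,T(1,547,171),.061);b=onz(t,T(1,648,205),.061);P("stud",a);P("sq",b);d=a-b;P("jig",[np.degrees(np.arctan2(d[1],d[0]))-90,np.linalg.norm(d)])
P("stud side",onz(s,T(3,618,424),.061));P("sq side",onz(s,T(3,578,507),.061))
P("button",onz(t,T(2,219,412),.152))
c=[onz(t,T(2,*p),.146) for p in((187,388),(240,381),(248,440),(194,447))]
P("handle",np.mean(c,0))
for i in range(4):
    d=c[(i+1)%4]-c[i];P("e",[np.degrees(np.arctan2(d[1],d[0])),np.linalg.norm(d)])
c=[onz(t,T(2,*p),.08) for p in((102,346),(252,364),(237,520),(87,499))]
P("stand",np.mean(c,0))
for i in range(4):
    d=c[(i+1)%4]-c[i];P("e",[np.degrees(np.arctan2(d[1],d[0])),np.linalg.norm(d)])
st=robot.read_state();P("tool",R.from_quat(st["tool_rot"]).as_matrix());P("q",st["q"]);print(st["time"])
```

```text
key [0.5782 0.3114 0.101 ]
key [0.5671 0.2637 0.101 ]
key [0.5551 0.2152 0.101 ]
rowang -13.5255
len 0.0989
stud [ 0.5296 -0.0072  0.061 ]
sq [ 0.5141 -0.0527  0.061 ]
jig [-18.7959   0.0481]
stud side [ 0.5292 -0.0095  0.061 ]
sq side [ 0.5125 -0.0542  0.061 ]
button [ 0.5339 -0.2754  0.152 ]
handle [ 0.5337 -0.2766  0.146 ]
e [-8.28758e+01  2.33000e-02]
e [-1.748535e+02  2.510000e-02]
e [9.68287e+01 2.37000e-02]
e [4.3449 0.025 ]
stand [ 0.5332 -0.2758  0.08  ]
e [-9.69034e+01  6.97000e-02]
e [1.716665e+02 7.130000e-02]
e [8.17219e+01 6.91000e-02]
e [-7.871   0.0697]
tool [[ 9.299e-01  3.679e-01 -1.000e-04]
 [ 3.679e-01 -9.299e-01  6.000e-04]
 [ 1.000e-04 -6.000e-04 -1.000e+00]]
q [-1.4041  0.1586  1.5974 -0.      1.3862 -0.2101]
0.3
```

Emit:
{"op": "move_arm", "data": {
  "series": [
    [[0,0,0],[0,0,7.9]],
    [[0,0,0],[0,0,7.9]],
    [[0.019,-0.0335,0],[0,0,0]],
    [[0.019,-0.0335,0],[0,0,0]],
    [[0.019,-0.0335,0],[0,0,0]],
    [[0.019,-0.0335,0],[0,0,0]],
    [[0.019,-0.0335,0],[0,0,0]],
    [[0.019,-0.0335,0],[0,0,0]],
    [[0.019,-0.0335,0],[0,0,0]],
    [[0.019,-0.0335,0],[0,0,0]]
  ],
  "claw": 0
}}

```text
time: 1.3
eef_pos: [0.3361, -0.2512, 0.2314]
tool_rot: [0.999, 0.05, 0.0, 0.0]
contact_force: [0.7, 0.4, -0.5]
grip_width: -0.004
grasp_force: 0.0
```

Emit:
{"op": "move_arm", "data": {
  "series": [
    [[0.019,-0.0335,0],[0,0,0]],
    [[0.019,-0.0335,0],[0,0,0]],
    [[0.019,-0.0335,0],[0,0,0]],
    [[0.019,-0.0335,0],[0,0,0]],
    [[0.019,-0.0335,0],[0,0,0]],
    [[0.019,-0.0335,0],[0,0,0]],
    [[0.019,-0.0335,0],[0,0,0]],
    [[0.019,-0.0335,0],[0,0,0]],
    [[0.019,-0.0335,0],[0,0,0]],
    [[0.019,-0.0335,0],[0,0,0]]
  ]
}}

```text
time: 2.3
eef_pos: [0.4914, 0.1014, 0.2314]
tool_rot: [0.999, 0.051, 0.0, 0.0]
contact_force: [0.6, -0.7, 0.2]
grip_width: -0.002
grasp_force: 0.0
```

Emit:
{"op": "move_arm", "data": {
  "series": [
    [[0.0175,-0.033,0.01],[0,0,0]],
    [[0.0175,-0.033,0.015],[0,0,0]],
    [[0.0175,-0.033,0.015],[0,0,0]],
    [[0.0175,-0.033,0.015],[0,0,0]],
    [[0.0175,-0.033,0.015],[0,0,0]],
    [[0.0175,-0.033,0.01],[0,0,0]],
    [[0,0,0],[0,0,0]],
    [[0,0,0],[0,0,0]]
  ]
}}

```text
time: 3.1
eef_pos: [0.5751, 0.3077, 0.1504]
tool_rot: [0.999, 0.051, -0.001, 0.0]
contact_force: [-0.0, -0.0, -0.2]
grip_width: -0.001
grasp_force: 0.0
```

Run:
```python
from h import *
d=vision.get_image("wrist");cv2.imwrite("pics/w1.png",cv2.resize(d["color"][:,:,::-1],(800,600),interpolation=cv2.INTER_CUBIC))
s=robot.read_state();print(s["eef_pos"],s["contact_force"],s["q"])
```

```text
[0.57540123 0.3070514  0.15127471] [-0.15705901 -0.46481488  0.36811521] [ 3.05491379e-01  4.19812979e-01  1.43972535e+00 -4.23645616e-04
  1.28237560e+00  1.77511874e+00]
```

View pics/w1.png

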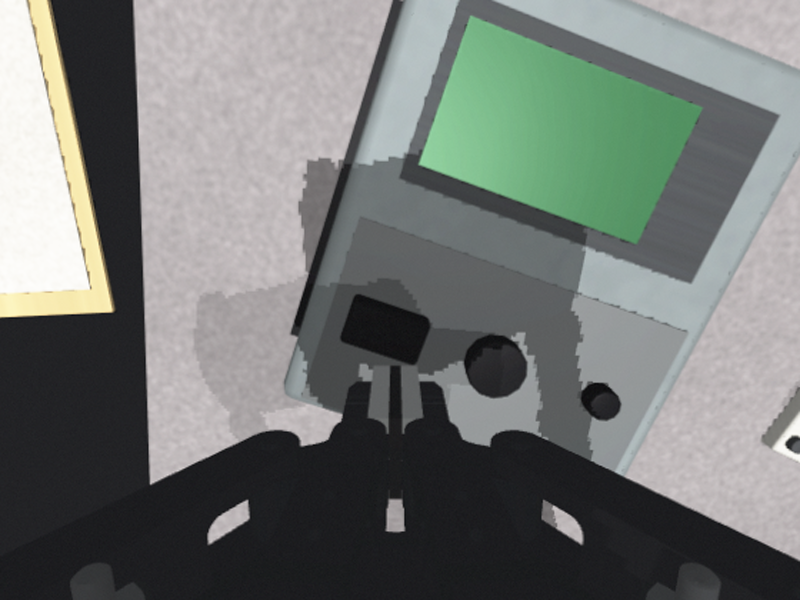

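The wrist picture shows the rectangular key top at about (387,328), the large round key at (494,367) and the small one at (601,401), with the shut fingers just behind the rectangular key.

Run:
```python
from h import *
d=vision.get_image("wrist")
for p in((387,328),(494,367),(601,401)): print(np.round(onz(d,np.array(p)*.7-.15,.101),4))
s=robot.read_state();print(s["eef_pos"])
```

```text
[0.5813 0.3111 0.101 ]
[0.5688 0.2649 0.101 ]
[0.5581 0.2173 0.101 ]
[0.5755999  0.3066895  0.15182982]
```

Emit:
{"op": "move_arm", "data": {
  "series": [
    [[0.005,-0.004,0.01],[0,0,0]],
    [[0,0,0.015],[0,0,0]],
    [[0,0,0.015],[0,0,0]],
    [[0,0,0.005],[0,0,0]],
    [[0,0,0.003],[0,0,0]],
    [[0,0,0.003],[0,0,0]],
    [[0,0,0.002],[0,0,0]],
    [[0,0,0],[0,0,0]],
    [[0,0,0],[0,0,0]]
  ]
}}

```text
time: 4.1
eef_pos: [0.5803, 0.3119, 0.099]
tool_rot: [0.999, 0.051, 0.0, -0.0]
contact_force: [-2.1, -0.8, 2.3]
grip_width: -0.004
grasp_force: 0.9
```

Emit:
{"op": "move_arm", "data": {
  "series": [
    [[0,0,0.002],[0,0,0]],
    [[0,0,0.002],[0,0,0]],
    [[0,0,0],[0,0,0]],
    [[0,0,0],[0,0,0]]
  ]
}}

```text
time: 4.5
eef_pos: [0.5806, 0.312, 0.0951]
tool_rot: [0.999, 0.051, 0.001, -0.0]
contact_force: [-0.4, -0.2, 5.0]
grip_width: 0.0
grasp_force: 2.6
```

Emit:
{"op": "move_arm", "data": {
  "series": [
    [[0,0,0.001],[0,0,0]],
    [[0,0,0],[0,0,0]],
    [[0,0,0],[0,0,0]]
  ]
}}

```text
time: 4.8
eef_pos: [0.5806, 0.312, 0.0949]
tool_rot: [0.999, 0.051, 0.001, -0.0]
contact_force: [-3.0, -1.3, 9.8]
grip_width: -0.002
grasp_force: 4.8
```

Emit:
{"op": "move_arm", "data": {
  "series": [
    [[0,0,-0.01],[0,0,0]],
    [[0,0,-0.02],[0,0,0]],
    [[-0.0085,0.023,0],[0,0,0]],
    [[-0.0085,0.023,0],[0,0,0]],
    [[0,0,0],[0,0,0]],
    [[0,0,0.01],[0,0,0]],
    [[0,0,0.01],[0,0,0]],
    [[0,0,0.004],[0,0,0]],
    [[0,0,0],[0,0,0]],
    [[0,0,0],[0,0,0]]
  ]
}}

```text
time: 5.8
eef_pos: [0.5675, 0.2648, 0.0992]
tool_rot: [0.999, 0.051, -0.0, -0.0]
contact_force: [-1.4, -0.3, 2.2]
grip_width: 0.003
grasp_force: 0.9
```

Emit:
{"op": "move_arm", "data": {
  "series": [
    [[0,0,0.002],[0,0,0]],
    [[0,0,0.002],[0,0,0]],
    [[0,0,0.002],[0,0,0]],
    [[0,0,0],[0,0,0]],
    [[0,0,0],[0,0,0]]
  ]
}}

```text
time: 6.3
eef_pos: [0.5681, 0.2648, 0.0949]
tool_rot: [0.999, 0.051, 0.0, -0.0]
contact_force: [-5.2, -0.2, 9.9]
grip_width: -0.0
grasp_force: 5.0
```

Emit:
{"op": "move_arm", "data": {
  "series": [
    [[0,0,-0.01],[0,0,0]],
    [[0,0,-0.03],[0,0,0]],
    [[0,0,-0.035],[0,0,0]],
    [[0,0.01,-0.035],[0,0,0]],
    [[-0.005,0.035,-0.02],[0,0,0]],
    [[-0.006,0.035,-0.01],[0,0,0]],
    [[-0.006,0.035,0],[0,0,0]],
    [[-0.006,0.035,0],[0,0,0]],
    [[-0.006,0.035,0],[0,0,0]],
    [[-0.006,0.035,0],[0,0,0]]
  ],
  "claw": 1
}}

```text
time: 7.3
eef_pos: [0.5549, 0.0404, 0.2333]
tool_rot: [0.999, 0.05, 0.0, 0.0]
contact_force: [-0.5, -0.4, -0.9]
grip_width: 0.999
grasp_force: 0.0
```

Emit:
{"op": "move_arm", "data": {
  "series": [
    [[-0.006,0.035,0],[0,0,0]],
    [[-0.006,0.035,0],[0,0,0]],
    [[-0.006,0.035,0],[0,0,0]],
    [[-0.006,0.035,0],[0,0,0]],
    [[-0.006,0.035,0],[0,0,0]],
    [[-0.006,0.035,0],[0,0,0]],
    [[-0.006,0.035,0],[0,0,0]],
    [[-0.006,0.035,0],[0,0,0]],
    [[-0.006,0.035,0],[0,0,0]],
    [[0,0,0],[0,0,0]]
  ]
}}

```text
time: 8.3
eef_pos: [0.5322, -0.2812, 0.2331]
tool_rot: [0.999, 0.048, -0.0, 0.001]
contact_force: [0.3, -0.1, -0.3]
grip_width: 1.001
grasp_force: 0.0
```

Run:
```python
from h import *
d=vision.get_image("wrist");cv2.imwrite("pics/w2.png",cv2.resize(d["color"][:,:,::-1],(800,600),interpolation=cv2.INTER_CUBIC))
s=robot.read_state();print(s["eef_pos"],s["contact_force"],s["q"])
```

```text
[ 0.53259236 -0.2788382   0.23299704] [-0.11083913 -0.58805425 -0.49031188] [-6.82960418e-01  2.24454272e-01  1.51792018e+00 -2.72777659e-04
  1.39939772e+00  7.90097778e-01]
```

View pics/w2.png

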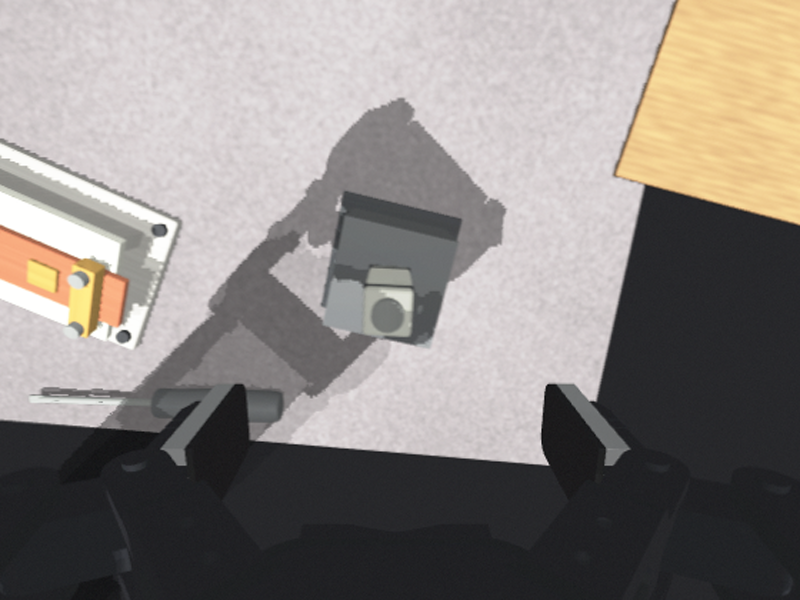

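The probe's button is at (388,315) with the handle's edges parallel to the picture axes, so the grip yaw is right.

Run:
```python
from h import *
d=vision.get_image("wrist")
a=onz(d,np.array((388,315))*.7-.15,.152)
b=onz(d,np.array((388,311))*.7-.15,.146)
s=robot.read_state();Q=R.from_quat(s["tool_rot"])
print(np.round(a,4),np.round(b,4),s["eef_pos"],Q.inv().apply(a-s["eef_pos"]))
```

```text
[ 0.5353 -0.275   0.152 ] [ 0.5356 -0.2749  0.146 ] [ 0.53288562 -0.27737608  0.23302567] [ 0.00268825 -0.00205435  0.08102611]
```

Emit:
{"op": "move_arm", "data": {
  "series": [
    [[0.002,-0.0015,0.01],[0,0,0]],
    [[0,0,0.02],[0,0,0]],
    [[0,0,0.025],[0,0,0]],
    [[0,0,0.025],[0,0,0]],
    [[0,0,0.025],[0,0,0]],
    [[0,0,0.015],[0,0,0]],
    [[0,0,0.005],[0,0,0]],
    [[0,0,0],[0,0,0]],
    [[0,0,0],[0,0,0]]
  ]
}}

```text
time: 9.3
eef_pos: [0.5359, -0.2755, 0.1096]
tool_rot: [0.999, 0.051, 0.001, 0.001]
contact_force: [0.5, -0.4, 0.1]
grip_width: 1.0
grasp_force: 0.0
```

Emit:
{"op": "move_arm", "data": {
  "series": [
    [[0,0,0],[0,0,0]],
    [[0,0,0],[0,0,0]],
    [[0,0,0],[0,0,0]],
    [[0,0,0],[0,0,0]],
    [[0,0,0],[0,0,0]],
    [[0,0,0],[0,0,0]],
    [[0,0,0],[0,0,0]],
    [[0,0,0],[0,0,0]]
  ],
  "claw": 0,
  "newtons": 50
}}

```text
time: 10.1
eef_pos: [0.5352, -0.2754, 0.1086]
tool_rot: [0.999, 0.05, 0.0, 0.0]
contact_force: [-0.3, -0.6, 2.1]
grip_width: 0.277
grasp_force: 54.4
```

Emit:
{"op": "move_arm", "data": {
  "series": [
    [[0,0,-0.005],[0,0,0]],
    [[0,0,-0.01],[0,0,0]],
    [[0,0,-0.015],[0,0,0]],
    [[0,0,-0.015],[0,0,0]],
    [[0,0,-0.02],[0,0,0]],
    [[0,0,-0.02],[0,0,0]],
    [[0,0,-0.02],[0,0,0]],
    [[0,0,-0.01],[0,0,0]],
    [[0,0,0],[0,0,0]]
  ]
}}

```text
time: 11.0
eef_pos: [0.5359, -0.2756, 0.226]
tool_rot: [0.999, 0.051, 0.002, 0.001]
contact_force: [0.6, 0.5, -1.3]
grip_width: 0.273
grasp_force: 54.2
```

Run:
```python
from h import *
s=robot.read_state();M=R.from_quat(s["tool_rot"]).as_matrix();p=s["eef_pos"]
print(p,s["contact_force"],s["grip_width"])
# jig axes (yaw -18.8), tilt about jig y; rotation vector in tool axes
a=np.radians(-18.8);jy=np.array([-np.sin(a),np.cos(a),0]);jx=np.array([np.cos(a),np.sin(a),0])
n=np.cos(.3)*np.array([0,0,1])-np.sin(.3)*jx
zc=-n; ax=np.cross(M[:,2],zc);ang=np.degrees(np.arcsin(np.linalg.norm(ax)))
rv=M.T@ax/np.linalg.norm(ax)*ang;print("turn",rv,ang)
M2=R.from_rotvec(ax/np.linalg.norm(ax)*np.radians(ang)).as_matrix()@M
spot=np.array([.5296,-.0078,.061])
# TCP is at probe z = h ; tip at -16
h=.1086-.030+.016
tcp=spot+n*(h+.035)
print("n",n,"target tcp 35mm off",tcp,"world d",tcp-p,"in tool now",M.T@(tcp-p));print(np.round(M,4).tolist(),np.round(M2,4).tolist())
d=vision.get_image("side");cv2.imwrite("pics/s2.png",tile(d["color"],150,150,200,150,4))
```

```text
[ 0.53591298 -0.27561438  0.22600892] [ 0.56635351  0.46327805 -1.32011251] 0.273218628262789
turn [-7.01446167e+00  1.54571068e+01 -1.46814394e-18] 16.974239994659964
n [-0.27975398  0.09523602  0.95533649] target tcp 35mm off [0.49334388 0.00454259 0.18481161] world d [-0.0425691   0.28015697 -0.04119731] in tool now [-0.01416623 -0.28312571  0.04045272]
[[0.9949, 0.101, 0.0032], [0.101, -0.9949, -0.0022], [0.003, 0.0025, -1.0]] [[0.9564, 0.0836, 0.2798], [0.1143, -0.9889, -0.0952], [0.2687, 0.1231, -0.9553]]
```

View pics/s2.png

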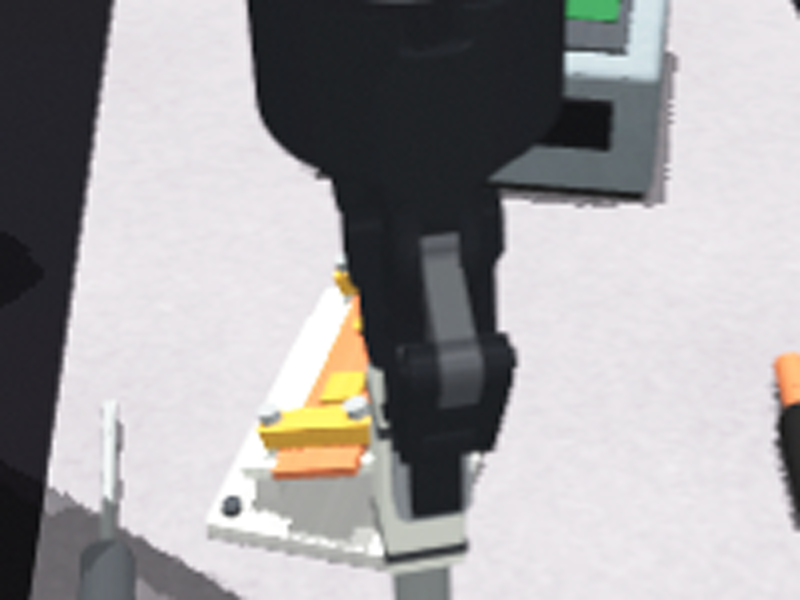

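Emit:
{"op": "move_arm", "data": {
  "series": [
    [[-0.001,-0.015,0],[0,0,0]],
    [[-0.0015,-0.032,0],[0,0,0]],
    [[-0.0015,-0.035,0],[0,0,0]],
    [[-0.0015,-0.035,0],[0,0,0]],
    [[-0.0015,-0.035,0],[0,0,0]],
    [[-0.0015,-0.035,0],[0,0,0]],
    [[-0.0015,-0.035,0],[0,0,0]],
    [[-0.0015,-0.032,0],[0,0,0]],
    [[-0.0015,-0.02,0],[0,0,0]],
    [[-0.001,-0.009,0],[0,0,0]]
  ]
}}

```text
time: 12.05
eef_pos: [0.4908, 0.0076, 0.2219]
tool_rot: [0.999, 0.052, -0.001, -0.001]
contact_force: [0.0, -0.5, -1.7]
grip_width: 0.274
grasp_force: 54.2
```

Emit:
{"op": "move_arm", "data": {
  "series": [
    [[0,0,0],[-3,5.5,0]],
    [[0,0,0],[-3,5.5,0]],
    [[0,0,0],[-1,4.5,0]],
    [[0,0,0],[0,0,0]],
    [[0,0,0],[0,0,0]],
    [[0,0,0],[0,0,0]]
  ]
}}

```text
time: 12.65
eef_pos: [0.493, 0.0045, 0.2235]
tool_rot: [0.988, 0.051, 0.137, 0.054]
contact_force: [0.0, 0.7, -0.9]
grip_width: 0.274
grasp_force: 54.2
```

```bash
cat > st.py <<'E'
from h import *
spot=np.array([.5296,-.0078,.061])
a=np.radians(-18.8);jx=np.array([np.cos(a),np.sin(a),0]);n=np.array([0,0,np.cos(.3)])-np.sin(.3)*jx
h=.1086-.030+.016
def rep():
    s=robot.read_state();Q=R.from_quat(s["tool_rot"]);p=np.array(s["eef_pos"]);z=Q.as_matrix()[:,2]
    print("t",s["time"],"p",np.round(p,4),"F",np.round(s["contact_force"],1),"F.n",np.round(n@s["contact_force"],2),"rotvec left(tool deg)",np.round(np.degrees(Q.inv().apply(np.cross(z,-n))),2))
    tip=p+z*h
    print("tip",np.round(tip,4),"tool shift to spot",np.round(Q.inv().apply(spot-tip),4))
E
python3 - <<'E'
from st import *
rep()
T=[vision.get_image("top"),vision.get_image("side"),vision.get_image("wrist")]
cv2.imwrite("pics/m1.png",np.hstack([tile(T[1]["color"],180,120,130,150,3),tile(T[0]["color"],240,160,130,150,3)]))
cv2.imwrite("pics/w3.png",T[2]["color"][:,:,::-1])
E
```

```text
t 12.65 p [0.493  0.0045 0.2235] F [ 0.   0.7 -0.9] F.n -0.78 rotvec left(tool deg) [-0.17  0.18  0.  ]
tip [ 0.5192 -0.0042  0.1331] tool shift to spot [-0.0096 -0.0043  0.0721]
```

View pics/m1.png

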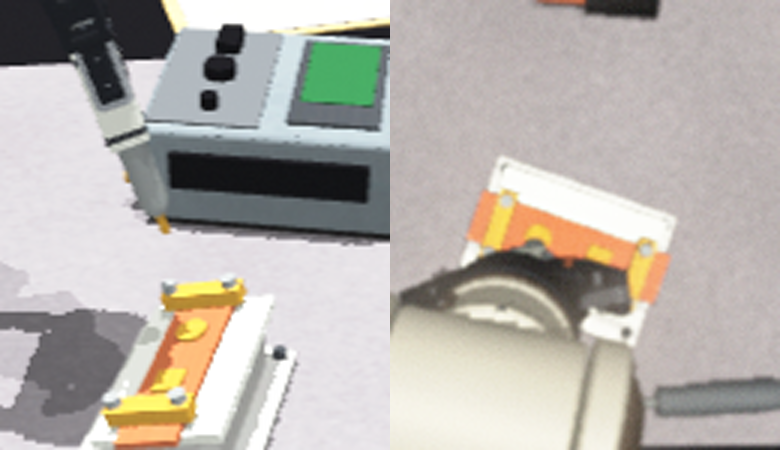

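The side tile shows the tip at (166,227), above the stud at (190,327), both in tile pixels; I compare this with the computed tip.

```bash
cat >> st.py <<'E'
def proj(d,X):
    V=np.array(d["view"]);c=V[:3,:3]@X+V[:3,3]
    K=np.array([[d["fx"],0,d["cx"]],[0,d["fy"],d["cy"]],[0,0,1.]])
    return cv2.projectPoints(np.array([[c[0],-c[1],-c[2]]]),np.zeros(3),np.zeros(3),K,np.array(d["distortion"],float))[0][0,0]
def axis():
    s=robot.read_state();z=R.from_quat(s["tool_rot"]).as_matrix()[:,2];p=np.array(s["eef_pos"])
    return lambda zz:p+z*(h-.016-zz)   # point at probe height zz
E
python3 - <<'E'
from st import *
d=vision.get_image("side");f=axis()
o=np.array([180,120])
for zz in(-.016,0,.05,.076):print(zz,(proj(d,f(zz))-o+.33)*3)
print("stud",(proj(d,spot)-o+.33)*3)
E
```

```text
-0.016 [168.86564851 232.37729316]
0 [160.01069573 210.37778799]
0.05 [131.05498447 138.39358867]
0.076 [115.18502759  98.91081098]
stud [191.14920113 327.35704625]
```

Emit:
{"op": "move_arm", "data": {
  "series": [
    [[-0.005,-0.002,0.01],[0,0,0]],
    [[-0.005,-0.0025,0.015],[0,0,0]],
    [[0,0,0.012],[0,0,0]],
    [[0,0,0.01],[0,0,0]],
    [[0,0,0],[0,0,0]],
    [[0,0,0],[0,0,0]],
    [[0,0,0],[0,0,0]]
  ]
}}

```text
time: 13.55
eef_pos: [0.4962, 0.0037, 0.1759]
tool_rot: [0.988, 0.051, 0.138, 0.054]
contact_force: [0.5, 0.5, -0.8]
grip_width: 0.274
grasp_force: 54.1
```

Run:
```python
from st import *
rep()
d=vision.get_image("side");f=axis();w=vision.get_image("wrist")
o=np.array([190,150])
for zz in(-.016,0,.05,.076):print(zz,(proj(d,f(zz))-o+.4)*5)
print("stud",(proj(d,spot)-o+.4)*5)
cv2.imwrite("pics/m2.png",np.hstack([tile(d["color"],190,150,80,110,5),cv2.resize(w["color"][80:,100:460,::-1],(400,378)) if 0 else tile(w["color"],180,130,200,275,2)]))
```

```text
t 13.55 p [0.4962 0.0037 0.1759] F [ 0.5  0.5 -0.8] F.n -0.85 rotvec left(tool deg) [-0.14  0.05 -0.  ]
tip [ 0.5225 -0.005   0.0855] tool shift to spot [-0.0001  0.0004  0.0256]
-0.016 [247.13197521 341.68241618]
0 [232.96906643 307.46323369]
0.05 [186.71608818 195.63541673]
0.076 [161.40329959 134.38654353]
stud [268.93200189 395.94507709]
```

View pics/m2.png

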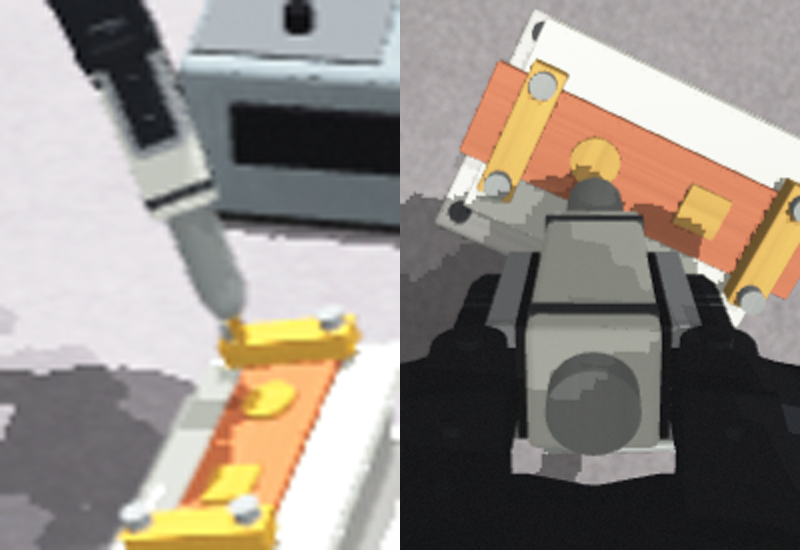

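The side crop shows the nose parallel to the computed axis but a pixel or two left of it, and the tip near (237,336). The wrist crop shows the button at about (593,396), the handle's top face centred on (593,382) and the stud centred on (595,162).

Run:
```python
from st import *
w=vision.get_image("wrist");s=robot.read_state();Q=R.from_quat(s["tool_rot"]);p=np.array(s["eef_pos"])
C=lambda x,y:((x-400)/2+180-.25,y/2+130-.25)
def tp(px,zt): # intersect ray with tool plane z=zt
    o,r=ray(w,px);o=Q.inv().apply(o-p);r=Q.inv().apply(r);return o+r*(zt-o[2])/r[2]
zt=lambda zp:h-.016-zp
print("button",tp(C(593,396),zt(.122)),"top",tp(C(593,382),zt(.116)))
for c in((527,318),(658,318),(662,448),(527,445)):print("corner",tp(C(*c),zt(.116)))
print("handle bottom +x edge",tp(C(550,218),zt(.05)),tp(C(640,215),zt(.05)))
print("stud world",onz(w,C(595.5,162),.061))
```

```text
button [ 0.00201578 -0.00033821 -0.0434    ] top [ 0.00081489 -0.00033864 -0.0374    ]
corner [ 0.01286514 -0.011341   -0.0374    ]
corner [ 0.01285045  0.01051215 -0.0374    ]
corner [-0.0122959   0.01181132 -0.0374    ]
corner [-0.01166792 -0.01196049 -0.0374    ]
handle bottom +x edge [ 0.00781144 -0.01157861  0.0286    ] [0.00862323 0.01194898 0.0286    ]
stud world [ 0.52921824 -0.00802008  0.061     ]
```

Emit:
{"op": "move_arm", "data": {
  "series": [
    [[0,0,-0.01],[0,0,0]],
    [[0,0,-0.01],[0,0,0]],
    [[0,0,0],[0,0,0]],
    [[0,0,0],[0,0,0]],
    [[0,0,0],[0,0,0]]
  ]
}}

```text
time: 14.2
eef_pos: [0.49, 0.0058, 0.1942]
tool_rot: [0.988, 0.051, 0.138, 0.054]
contact_force: [0.2, -0.6, -2.0]
grip_width: 0.275
grasp_force: 54.1
```

Run:
```python
from st import *
rep()
S=robot.read_state();Q=R.from_quat(S["tool_rot"]);p=np.array(S["eef_pos"])
P=lambda x,y,zp:p+Q.apply([x,y,h-.016-zp])
def draw(d,x,y,w,hh,k):
    im=tile(d["color"],x,y,w,hh,k).copy()
    def pt(X): 
        q=(proj(d,X)-[x,y]+.5)*k-.5; return tuple(int(v) for v in np.round(q))
    for a in(-.012,.012):
        for b in(-.012,.012): cv2.line(im,pt(P(a,b,.05)),pt(P(a,b,.116)),(255,0,255),1)
    for zp,r in((.0,.009),(.05,.009),(-.016,.003),(0,.003)):
        cv2.polylines(im,[np.array([pt(P(r*np.cos(t),r*np.sin(t),zp)) for t in np.linspace(0,6.28,40)])],True,(255,0,0),1)
    for zp in(.05,.116):
        cv2.polylines(im,[np.array([pt(P(.012*i,.012*j,zp)) for i,j in((1,1),(1,-1),(-1,-1),(-1,1))])],True,(255,0,255),1)
    return im
d=vision.get_image("side");w=vision.get_image("wrist")
print(np.array(w["view"])[:3,3])
cv2.imwrite("pics/m3.png",np.hstack([draw(d,205,145,50,75,8),draw(w,230,195,100,150,4)]))
```

```text
t 14.2 p [0.49   0.0058 0.1942] F [ 0.2 -0.6 -2. ] F.n -2.0 rotvec left(tool deg) [-0.17  0.13 -0.  ]
tip [ 0.5162 -0.003   0.1037] tool shift to spot [0.0009 0.0008 0.045 ]
[-0.05926017 -0.51641731 -0.3391529 ]
```

View pics/m3.png

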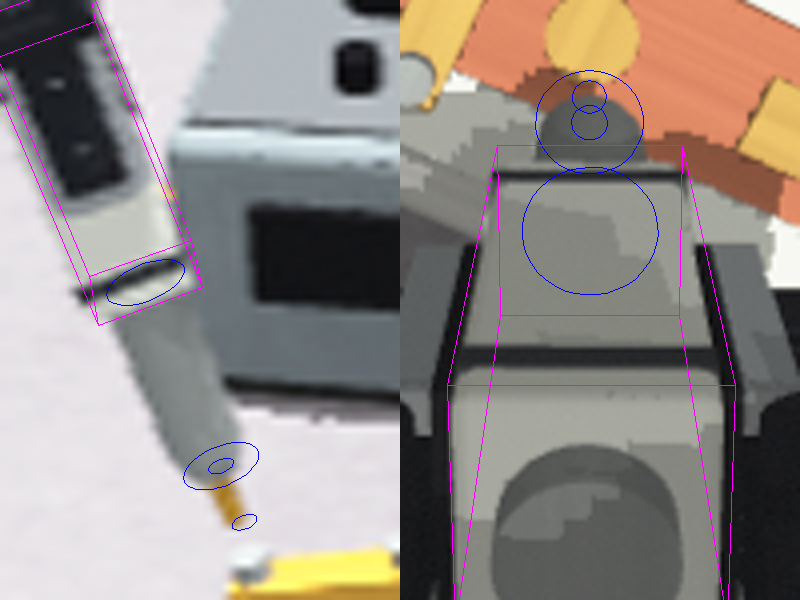

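Overlay agrees with the real probe within about 1–2 mm (side tip at (236,524) versus computed (244,521); wrist view agrees). I correct by about 1 mm and approach.

Emit:
{"op": "move_arm", "data": {
  "series": [
    [[0.0015,0.0005,0.005],[0,0,0]],
    [[0,0,0.01],[0,0,0]],
    [[0,0,0.01],[0,0,0]],
    [[0,0,0.008],[0,0,0]],
    [[0,0,0.003],[0,0,0]],
    [[0,0,0.001],[0,0,0]],
    [[0,0,0],[0,0,0]],
    [[0,0,0],[0,0,0]]
  ]
}}

```text
time: 15.1
eef_pos: [0.5021, 0.002, 0.1598]
tool_rot: [0.988, 0.051, 0.138, 0.054]
contact_force: [0.3, -0.6, -1.4]
grip_width: 0.276
grasp_force: 54.1
```

```bash
cat >> st.py <<'E'
def avg(k=12):
    F=[];G=[];P=[]
    for _ in range(k):
        vision.get_image("wrist");s=robot.read_state();F.append(n@s["contact_force"]);G.append(s["contact_force"]);P.append(R.from_quat(s["tool_rot"]).inv().apply(spot-s["eef_pos"])-[0,0,h])
    print("F.n %.2f sd %.2f"%(np.mean(F),np.std(F)),"F",np.round(np.mean(G,0),2),"left",np.round(np.mean(P,0),4),s["time"])
E
python3 -c "
from st import *
rep();avg()"
```

```text
t 15.1 p [0.5021 0.002  0.1598] F [ 0.3 -0.6 -1.4] F.n -1.46 rotvec left(tool deg) [-0.15  0.08 -0.  ]
tip [ 0.5284 -0.0068  0.0694] tool shift to spot [-0.0012  0.0001  0.0084]
F.n -1.16 sd 0.37 F [ 0.01  0.27 -1.24] left [-0.001   0.0001  0.0082] 15.7
```

Emit:
{"op": "move_arm", "data": {
  "series": [
    [[0,0,0.002],[0,0,0]],
    [[0,0,0.002],[0,0,0]],
    [[0,0,0.002],[0,0,0]],
    [[0,0,0],[0,0,0]],
    [[0,0,0],[0,0,0]]
  ]
}}

```text
time: 16.2
eef_pos: [0.5035, 0.0014, 0.1535]
tool_rot: [0.988, 0.051, 0.138, 0.054]
contact_force: [0.1, 0.4, -1.9]
grip_width: 0.275
grasp_force: 54.1
```

```bash
python3 -c "
from st import *
avg()"
```

```text
F.n -1.25 sd 0.45 F [ 0.01  0.31 -1.34] left [-0.0008  0.0002  0.0021] 16.8
```

Emit:
{"op": "move_arm", "data": {
  "series": [
    [[0,0,0.001],[0,0,0]],
    [[0,0,0.001],[0,0,0]],
    [[0,0,0.001],[0,0,0]],
    [[0,0,0],[0,0,0]],
    [[0,0,0],[0,0,0]]
  ]
}}

```text
time: 17.3
eef_pos: [0.5043, 0.0011, 0.1508]
tool_rot: [0.988, 0.051, 0.138, 0.054]
contact_force: [-0.4, -0.5, -0.7]
grip_width: 0.272
grasp_force: 54.1
```

```bash
python3 -c "
from st import *
avg()"
```

```text
F.n -0.58 sd 0.47 F [-0.38  0.09 -0.73] left [-0.0008  0.0002 -0.0009] 17.9
```

Emit:
{"op": "move_arm", "data": {
  "series": [
    [[0,0,0.001],[0,0,0]],
    [[0,0,0.001],[0,0,0]],
    [[0,0,0.001],[0,0,0]],
    [[0,0,0],[0,0,0]],
    [[0,0,0],[0,0,0]]
  ]
}}

```text
time: 18.4
eef_pos: [0.5052, 0.0008, 0.1479]
tool_rot: [0.988, 0.051, 0.138, 0.054]
contact_force: [-0.6, 0.1, -0.1]
grip_width: 0.272
grasp_force: 54.2
```

```bash
python3 -c "
from st import *
avg(20)"
```

```text
F.n 0.39 sd 0.50 F [-0.62  0.16  0.21] left [-0.0008  0.0002 -0.0039] 19.4
```

Emit:
{"op": "move_arm", "data": {
  "series": [
    [[0,0,0.001],[0,0,0]],
    [[0,0,0.001],[0,0,0]],
    [[0,0,0.0005],[0,0,0]],
    [[0,0,0],[0,0,0]],
    [[0,0,0],[0,0,0]]
  ]
}}

```text
time: 19.9
eef_pos: [0.5059, 0.0006, 0.1455]
tool_rot: [0.988, 0.051, 0.138, 0.054]
contact_force: [0.3, -0.3, 1.4]
grip_width: 0.278
grasp_force: 54.2
```

Run:
```python
from st import *
avg(24)
d=vision.get_image("side");w=vision.get_image("wrist")
cv2.imwrite("pics/m4.png",np.hstack([tile(d["color"],215,165,50,75,8),tile(w["color"],230,160,100,150,4)]))
```

```text
F.n 1.24 sd 0.48 F [-0.65  0.12  1.1 ] left [-0.0008  0.0002 -0.0064] 21.1
```

View pics/m4.png

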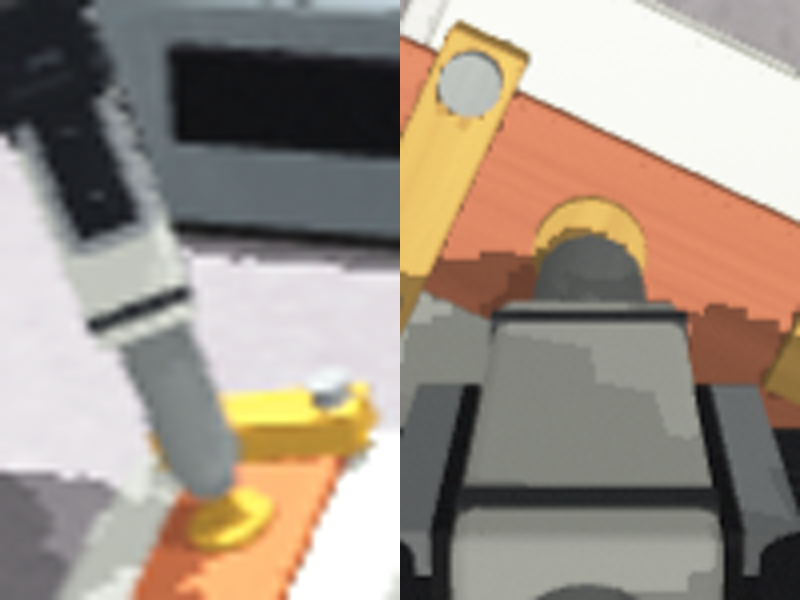

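The picture shows the tip on the round stud, whose ellipse is centred at (230,520) in the side crop. The spring force is about 2.4 N, so the tip is about half-way in. Handing in.

```bash
python3 -c "
from bench import robot
print(robot.sign_off())"
```

```text
the job is handed in; nothing more can be done
None
```

The job is handed in at 21 s: I pressed the rectangular key and then the large round key fully down. The gripper now holds the probe square on the round stud at about 2.4 N, which is about half the tip's travel.

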